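# Fill the last slot of the ring rack

### The job

The wooden rack on the watchmaker's bench should hold four brass rings, but one slot is still empty. Lift the spare ring up and off its peg on the stand, lower it into the empty slot so that it stands fully down on edge between the dividers, and only then let go of it. Leave the other rings, the tools hanging on the stand and the things on the bench where they are.

Things in the scene. Friction and masses are not known exactly. Their poses are not given: they have to be found in the camera images.
- spare: The spare ring: turned brass, outside diameter 60 mm, bore 40 mm, 22 mm thick, 0.2-0.45 kg. Origin at its centre, x along the ring's axis. It hangs by its bore on one of the stand's pegs, back face flat on the leaning face: at the start its x points out of the face (40 degrees above level) and its centre is 15 mm down the face from the peg's axis, 11 mm off the face.
- stand: Fixed wooden peg stand, 370 mm wide (its y), 165 mm high without its pegs, foot from x = -120 to 80 mm. Origin under it on the table, z up, x level. Its pegged face looks along +x (roughly away from the robot) and leans back 40 degrees from vertical. Its three pegs are at y = -120, 0 and 120 mm; the face ends 15 mm up from their axes and nothing is above it.
- peg (a point): Root of the stand's middle peg, where its axis leaves the face; axes as the stand's. The three alike steel pegs, 10 mm in diameter, 120 mm apart along y, stick 45 mm out of the face, square to it, so they rise 40 degrees above level towards their tips (highest point 187 mm above the table).
- rack: Fixed wooden rack, 220 mm long (x), 64 mm wide (y), 44 mm high, origin under its middle. Five dividers (20 mm thick, 32 mm wide, half-round tops) leave four slots 30 mm wide at 50 mm pitch. A ring stands on edge in a slot, its axis along the rack's x, resting on two dowel rails (tops 22 mm up, outer sides 26 mm off the middle); it sticks out 14 mm past the dividers on both sides in y.
- seat0 (a point): Where the centre of a ring is when it is fully down in slot 0 of the rack (-75 mm along the rack's x, 46 mm above the table); axes as the rack's. Three of the four slots are taken at the start.
- seat1 (a point): Where the centre of a ring is when it is fully down in slot 1 of the rack (-25 mm along the rack's x, 46 mm above the table); axes as the rack's. Three of the four slots are taken at the start.
- seat2 (a point): Where the centre of a ring is when it is fully down in slot 2 of the rack (25 mm along the rack's x, 46 mm above the table); axes as the rack's. Three of the four slots are taken at the start.
- seat3 (a point): Where the centre of a ring is when it is fully down in slot 3 of the rack (75 mm along the rack's x, 46 mm above the table); axes as the rack's. Three of the four slots are taken at the start.
- ring1: A ring just like the spare one, standing in one of the rack's slots. Origin at its centre, its x axis is the ring's axis.
- ring2: A ring just like the spare one, standing in one of the rack's slots. Origin at its centre, its x axis is the ring's axis.
- ring3: A ring just like the spare one, standing in one of the rack's slots. Origin at its centre, its x axis is the ring's axis.
- brush: Bystander: bench brush with a flat wooden handle, 163 mm long, 36 mm wide, up to 14 mm thick, hanging by the hole in its handle on one of the stand's pegs. Origin at the place corresponding to the spare ring's centre (15 mm down the face from the peg's axis); its z points up the face.
- calipers: Bystander: steel outside calipers, 143 mm long, 60 mm wide, 8 mm thick (hinge disc 18 mm across), hanging astride one of the stand's pegs. Origin and axes as the brush's.
- loupe: Bystander: black eyeglass loupe, 38 mm in diameter, 34 mm high, standing on the bench; origin at its underside.
- screwdriver: Bystander: screwdriver, 160 mm long, lying on the bench along its x, origin at the underside.
- hammer: Bystander: small hammer, 200 mm long, lying on the bench along its x, origin at the underside.
- jar: Bystander: glass jar with a steel lid, 52 mm in diameter, 60 mm high, standing on the bench, origin at its underside.
There are look-alikes about, which are no part of the job. What is shaped like the spare but blue or green is not meant.

How it is judged:
On the way, in this order (a step that is already met when the one before it is completed fails the run):
1. the spare ring is held in the fingers, off its peg: at least 100 mm from where it hung and not touching the stand (distance of spare from where it was at the start of the episode above 0.1 m and contact force between the fingers and spare above 1 N and contact force between spare and stand below 0.1 N), for 0.1 s.
2. the ring, still held in the fingers, is lowered into a slot: its centre within 20 mm of the slot's seat (contact force between the fingers and spare above 1 N and (distance between spare and seat0 below 0.02 m or distance between spare and seat1 below 0.02 m or distance between spare and seat2 below 0.02 m or distance between spare and seat3 below 0.02 m)), for 0.05 s.
At the end, for the whole second after the job is handed in: The spare ring stands on edge in the slot that was empty: its centre within 12 mm of the seat, its axis within 20 degrees of the rack's length, at rest and let go of; the other three rings are within 15 mm, and the bystanders within 30 mm, of where they started ((distance between spare and seat0 below 0.012 m or distance between spare and seat1 below 0.012 m or distance between spare and seat2 below 0.012 m or distance between spare and seat3 below 0.012 m) and angle between the x axis of spare and the x axis of rack, either way round below 0.35 rad and linear speed of spare below 0.02 m/s and contact force between the fingers and spare below 0.05 N and distance of each of ring1, ring2, ring3 from where it was at the start of the episode below 0.015 m and distance of each of brush, calipers, loupe, screwdriver, hammer, jar from where it was at the start of the episode below 0.03 m); the robot touches nothing.
It fails at once if a ring already in the rack is moved more than 15 mm (distance of any of ring1, ring2, ring3 from where it was at the start of the episode above 0.015 m).
It fails at once if a tool on the stand or a thing on the bench is moved more than 30 mm (distance of any of brush, calipers, loupe, screwdriver, hammer, jar from where it was at the start of the episode above 0.03 m).
It also fails if it takes over 38 s, if anything falls off the work surface, if the arm or the gripper's body presses on something with over 40 N, if the wrist force passes 120 N, or if a joint passes its speed limit or range.

### The arm

A 6-joint arm with a two-finger parallel gripper is mounted at the origin on the work surface. World frame = base frame: x ahead of the robot, y to its left, z up, the work surface at z = 0. Lengths are in m, angles in rad, forces in N, time in s.
With the tool pointing down it reaches from about 0.225 to 0.875 m from the base axis. Payload 3.4 kg.
Tool frame: the origin (TCP) lies at the centre of the arm's flange, where the gripper is bolted on; the fingertips stand 173 mm ahead of it and the grasp point (between the pads) lies 155 mm ahead of it (env.tip_extent is the distance from the TCP to the fingertips, in m); z points along the fingers, y is the line along which they close (so a half turn about z gives the same grasp; the last joint's range is limited). The gripper opens to 85 mm and grips with 20 to 120 N. Pads are 22 mm wide; open, the fingers measure 114 mm over their backs; the gripper's body (76 mm by 85 mm) begins 54 mm behind the grasp point. The pads swing forward as they close: fully open they stand 13 mm farther back than shut.
Start: joints at [1.184, 0.276, 1.505, -0, 1.361, -0.121], TCP at [0.151, 0.555, 0.405] pointing down, gripper open.
Joint ranges: [-2.89, 2.89], [-0.75, 2.08], [0.22, 2.7], [-1.18, 4.32], [0.11, 2.71], [-2.7, 2.7]. Speed limits (rad/s): [2.57, 2.57, 3.14, 3.14, 3.14, 3.14].

### API

Orientations are given as a 3x3 rotation matrix whose columns are the frame's x, y, z axes.
In Python, from bench import env, imaging, workorder gives the robot as it stands.
- The arm moves only by the tool move_arm, never from a script. Its argument "rows" is one flat list of numbers, 6 for each row, row after row: the shift along the tool's x, y, z in m, then the turn, a rotation vector about the tool's x, y, z in degrees. A call has exactly 5 rows; each row is the pose to reach, as a shift and turn from the pose commanded when the call began, along the tool's axes at that moment; what a row does not reach only later rows make up. A row lasts 1/12 s, in which the tool goes at most 41.7 mm and 7.16 degrees, less where a joint would pass 70% of its speed; a pose out of reach is approached as far as the arm can. A call with a gripper value outside its range is refused whole. "jaw" is the closure, from -1 (fully open) to 1 (shut), set as the call begins (left out, the last holds). The fingers move at their own pace and stop on an object; "force" is the grip in N (left out, the last holds). Time passes only in rows, so rows that repeat a pose let the fingers close, or fill a call up. It gives the time, the measured TCP pose, the force, the opening and the grip force at its end, in the units of the state.
- env.get_state(): the state, without advancing time (a new reading comes with each control period).
- imaging.camera(name): name is "scene" or "side" or "wrist"; returns a dict with "image" (384x512x3 uint8, red, green, blue), "depth" (384x512 float32, m along the optical axis (not along the pixel's ray), 0 where there is no reading), "mtx" (3x3 intrinsics, pixels), "dist_coeffs" ([k1, k2, p1, p2, k3] as OpenCV has them; the pictures are not rectified), "extrinsics" (4x4, takes a point from world to camera coordinates). Camera axes: x right, y up, looking along -z (the intrinsics and any distortion apply to the point x, -y, -z); pixel columns grow to the right and rows downward; lengths in m; the calibration is good to about 2 mm. A picture is of the moment at which its call begins.
- workorder.finish_job(): hands the job in; it is judged then, once.
The state is a dict: "time_s": time; "joint_positions": joint angles; "dq": joint speeds; "tau": joint torques, N m; "ee_pos": TCP position; "eef_rot": TCP orientation; "wrist_force": force on the tool from outside, world axes, zero at the start; "wrist_torque": the same for the moment, N m; "gripper_width": finger opening in m; "gripper_force": force on a finger pad.
Only numpy, scipy, OpenCV 4.12 (cv2) and the standard library are available. Lean on these libraries where they do the work, as an engineer would, in place of code of your own. Each camera call takes 0.05 s, during which the arm holds its last target. There are 200 camera calls.

## Working session

There is one attempt and no reset: what is moved stays moved. The work goes in short steps, Python scripts to look and compute and a tool call to move; the robot and the scene stay as the last step left them, time stands still between calls to the robot, and variables do not carry over. Pictures are saved under pics/ and viewed, at most 10 in all, crops included, and the job is handed in when it is done.

Besides the shell and the picture viewer there is one more tool, called after "Emit:" by a JSON object that holds its "method" and its "body", one argument or row to a line. move_arm: Moves the arm, as the interface text tells. Its arguments: {"type":"object","properties":{"rows":{"type":"array","items":{"type":"number"}},"jaw":{"type":"number"},"force":{"type":"number"}},"required":["rows"]}

```bash
mkdir -p pics; cat > h.py <<'E'
import numpy as np, cv2
from bench import env, imaging, workorder
def cap(n):
    c=imaging.camera(n); np.savez(f'{n}.npz',**c); return c
def load(n): return dict(np.load(f'{n}.npz'))
def pts(c,uv,depth=None):
    uv=np.array(uv,float).reshape(-1,2)
    d=c['depth'][uv[:,1].round().astype(int),uv[:,0].round().astype(int)] if depth is None else depth
    n=cv2.undistortPoints(uv.reshape(-1,1,2),c['mtx'],c['dist_coeffs']).reshape(-1,2)
    p=np.c_[n[:,0]*d,-n[:,1]*d,-d*np.ones(len(n))]
    E=np.linalg.inv(c['extrinsics']); return p@E[:3,:3].T+E[:3,3]
def cloud(c):
    v,u=np.mgrid[0:384,0:512]; return pts(c,np.c_[u.ravel(),v.ravel()]).reshape(384,512,3)
def save(img,name,s=1):
    cv2.imwrite('pics/'+name,cv2.resize(np.ascontiguousarray(img[...,::-1]),None,fx=s,fy=s,interpolation=cv2.INTER_CUBIC))
E
python3 - <<'E'
from h import *
a=cap('scene');b=cap('side')
save(a['image'],'s1.png',1.5);save(b['image'],'d1.png',1.5)
for c in(a,b):
    E=np.linalg.inv(c['extrinsics']);print(E.round(3),c['dist_coeffs'],(c['depth']>0).mean())
E
```

```text
[[ 0.068 -0.863  0.501  1.183]
 [ 0.998  0.054 -0.043 -0.127]
 [ 0.01   0.503  0.864  1.185]
 [ 0.     0.     0.     1.   ]] [0.05019361 0.         0.         0.         0.        ] 0.9957936604817709
[[-0.979  0.165 -0.123  0.452]
 [-0.205 -0.742  0.638  0.628]
 [ 0.014  0.65   0.76   0.925]
 [ 0.     0.     0.     1.   ]] [0.04217199 0.         0.         0.         0.        ] 0.99609375
```

View pics/s1.png

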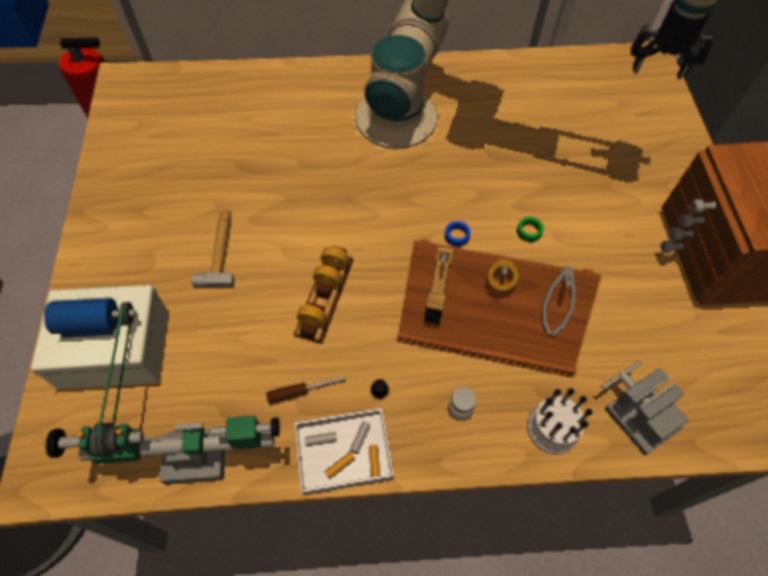

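View pics/d1.png

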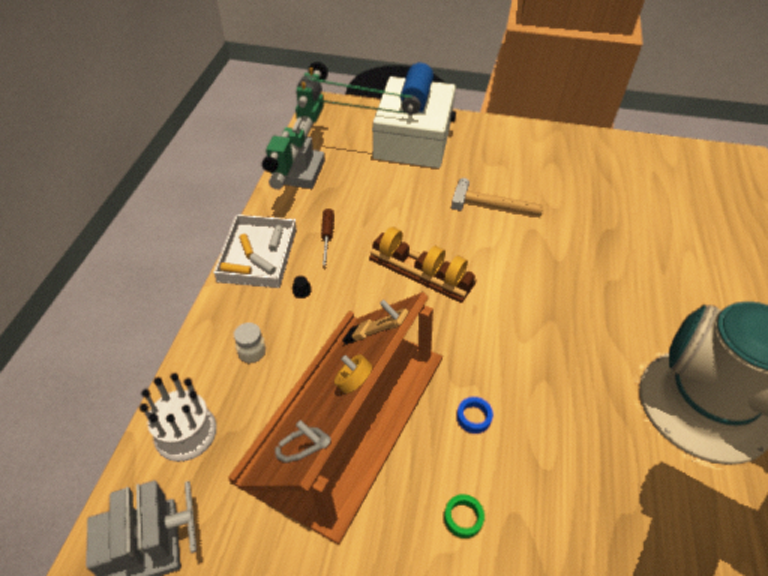

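The brass ring on the stand's middle peg (scene (503,275), side (352,373)) fits the spare. The blue (457,233) and green (530,229) rings on the bench are look-alikes, and the other brass rings are already in the rack. The rack's third slot, near (318,297), looks empty. Next I'll measure both and confirm with a crop.

```bash
python3 - <<'E'
from h import *
a=load('scene');b=load('side')
i1=cv2.resize(b['image'][180:330,140:300],None,fx=3.6,fy=3.6,interpolation=cv2.INTER_CUBIC)
i2=cv2.resize(a['image'][150:240,190:250],None,fx=6,fy=6,interpolation=cv2.INTER_CUBIC)[:540,:220*1]
i2=cv2.resize(a['image'][155:245,190:250],None,fx=3.6,fy=6,interpolation=cv2.INTER_CUBIC)
save(np.hstack([i1,i2]),'c1.png')
for n,c in(('scene',a),('side',b)):
    P=cloud(c); hsv=cv2.cvtColor(c['image'],cv2.COLOR_RGB2HSV)
    np.save(n+'_P.npy',P)
    # stand face: normal estimation by RANSAC among pts in the stand region
    z=P[...,2]; m=(z>0.03)&(z<0.2)&(P[...,0]>.2)&(P[...,0]<.75)&(P[...,1]>-.1)&(P[...,1]<.5)
    Q=P[m]; rng=np.random.default_rng(0); best=0
    for k in range(3000):
        t=Q[rng.choice(len(Q),3,False)]; nn=np.cross(t[1]-t[0],t[2]-t[0]); L=np.linalg.norm(nn)
        if L<1e-5: continue
        nn/=L; nn*=np.sign(nn[0]) 
        if abs(nn[2]-np.sin(np.radians(40)))>.12: continue
        i=abs((Q-t[0])@nn)<.003
        if i.sum()>best: best=i.sum();I=i
    F=Q[I]; 
    for _ in range(3):
        m0=F.mean(0); nn=np.linalg.svd(F-m0)[2][2]; nn*=np.sign(nn[2]); F=Q[abs((Q-m0)@nn)<.003]
    print(n,'face n',nn.round(3),'elev',np.degrees(np.arcsin(nn[2])).round(1),'yaw',np.degrees(np.arctan2(nn[1],nn[0])).round(1),'n',len(F),'mean',m0.round(4))
    yaw=np.arctan2(nn[1],nn[0]); yv=np.array([-np.sin(yaw),np.cos(yaw),0]); up=np.cross(nn,yv)
    s=(F-m0)@yv; t=(F-m0)@up
    print(' y ext',np.percentile(s,[0.3,99.7]).round(4),'up ext',np.percentile(t,[.3,99.7]).round(4), 'ymid pt',(m0+yv*np.percentile(s,[.3,99.7]).mean()).round(4), 'topz',F[:,2].max().round(4))
    # things in front of the face
    h=(Q-m0)@nn; G=Q[(h>.006)&(h<.06)]; 
    col=hsv[m][(h>.006)&(h<.06)]
    br=(h[(h>.006)&(h<.06)]>.018)&(h[(h>.006)&(h<.06)]<.026)
    H=G[br]; s=(H-m0)@yv; t=(H-m0)@up
    for lo in np.arange(-.2,.2,.04):
        k=(s>lo)&(s<lo+.04)
        if k.sum()>3: print('  front h22 s',lo.round(2),k.sum(),s[k].min().round(3),s[k].max().round(3),t[k].min().round(3),t[k].max().round(3))
    # rack
    m=(z>.005)&(z<.12)&(P[...,0]>.3)&(P[...,0]<.75)&(P[...,1]<.03)&(P[...,1]>-.16)
    print(' rack region z>20mm', P[m&(z>.02)][:,:2].min(0).round(3),P[m&(z>.02)][:,:2].max(0).round(3))
    T=P[m&(z>.056)]; 
    v=np.linalg.svd(T[:,:2]-T[:,:2].mean(0))[2][0]; v*=np.sign(v[0]); w=np.array([-v[1],v[0]]); o=T[:,:2].mean(0)
    print(' rack dir',v.round(3),'yaw',np.degrees(np.arctan2(v[1],v[0])).round(2),'o',o.round(4),'top z',T[:,2].max().round(4))
    s=(T[:,:2]-o)@v; print(' hist',np.histogram(s,bins=np.arange(-.12,.121,.01))[0], s.min().round(4),s.max().round(4))
E
```

```text
scene face n [ 0.732 -0.217  0.646] elev 40.3 yaw -16.5 n 4712 mean [0.6119 0.162  0.0979]
 y ext [-0.194   0.1738] up ext [-0.0897  0.0892] ymid pt [0.609  0.1523 0.0979] topz 0.1718
  front h22 s -0.04 119 -0.04 -0.0 -0.105 0.088
  front h22 s 0.0 59 0.0 0.019 0.033 0.085
 rack region z>20mm [ 0.429 -0.16 ] [0.75 0.03]
 rack dir [0.625 0.781] yaw 51.33 o [ 0.5724 -0.0054] top z 0.1199
 hist [ 0  0  0  0  0  0  0  0  1 32 74 91 91 89 55 51 49 14  1  0  0  0  0  0] -0.1946 0.0601
side face n [ 0.734 -0.212  0.645] elev 40.2 yaw -16.1 n 3113 mean [0.6143 0.1911 0.1051]
 y ext [-0.2204  0.1474] up ext [-0.0979  0.0826] ymid pt [0.6042 0.156  0.1051] topz 0.1735
  front h22 s -0.16 11 -0.159 -0.152 0.065 0.073
  front h22 s -0.08 59 -0.066 -0.04 0.023 0.081
  front h22 s -0.04 102 -0.04 -0.008 0.021 0.081
  front h22 s 0.08 16 0.081 0.086 0.065 0.071
 rack region z>20mm [ 0.424 -0.16 ] [0.75 0.03]
 rack dir [0.537 0.844] yaw 57.54 o [ 0.5234 -0.017 ] top z 0.1192
 hist [  0   0   0   0   0   0   0   0   0   0   0   1  26 102  42  26  26   1
  14  21  12   1   0   0] -0.1602 0.0926
```

View pics/c1.png

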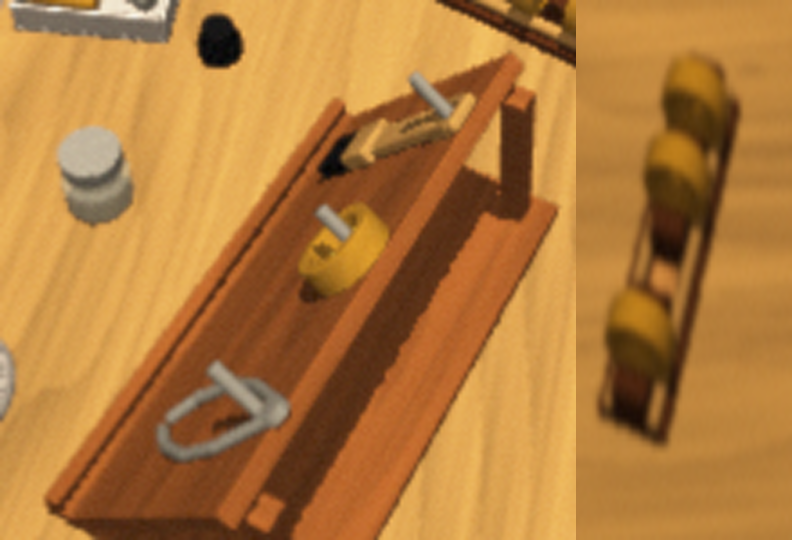

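Crop c1 confirms that the ring on the middle peg is brass, with the brush and calipers on either side. The third rack slot along +x is empty. Next I'll fit the rack and plan the grasp.

```bash
cat >> h.py <<'E'
from scipy.spatial.transform import Rotation as R
def rel(p,Rm,st=None):
    st=st or env.get_state(); R0=np.array(st['eef_rot']).reshape(3,3)
    d=R0.T@(np.array(p)-np.array(st['ee_pos'])); rv=np.degrees(R.from_matrix(R0.T@Rm).as_rotvec())
    return (d*1000).round(1),rv.round(2)
def unit(v): v=np.array(v,float); return v/np.linalg.norm(v)
E
python3 - <<'E'
from h import *
bx={'scene':(slice(150,240),slice(185,250)),'side':(slice(140,205),slice(240,325))}
for n in bx:
    c=load(n); P=cloud(c)[bx[n]].reshape(-1,3); hsv=cv2.cvtColor(c['image'],cv2.COLOR_RGB2HSV)[bx[n]].reshape(-1,3)
    k=(P[:,2]>.012); 
    print(n,'table z',np.median(P[~k][:,2]).round(4),'maxz',P[:,2].max().round(4))
    X=P[k].astype(np.float32); r=cv2.minAreaRect(X[:,:2]); print(' rect',r, cv2.boxPoints(r).round(3).tolist())
    T=P[P[:,2]>.060]; 
    v=np.linalg.svd(T[:,:2]-T[:,:2].mean(0))[2][0]; v*=np.sign(v[0]); o=T[:,:2].mean(0); w=np.array([-v[1],v[0]])
    s=(T[:,:2]-o)@v; print(' yaw',np.degrees(np.arctan2(v[1],v[0])).round(2),o.round(4))
    ss=np.sort(s); g=np.split(ss,np.where(np.diff(ss)>.008)[0]+1)
    for q in g:
        t=T[(s>=q[0])&(s<=q[-1])]; print('  grp',len(q),q[0].round(4),q[-1].round(4),'mid',(o+v*(q[0]+q[-1])/2).round(4),'w med',np.median((t[:,:2]-o)@w).round(4),t[:,2].max().round(4))
n=unit([.733,-.2145,.6455]); yaw=np.radians(-16.3); n=np.array([np.cos(yaw)*np.cos(np.radians(40)),np.sin(yaw)*np.cos(np.radians(40)),np.sin(np.radians(40))])
yv=np.array([-np.sin(yaw),np.cos(yaw),0]); up=np.cross(n,yv)
ca=np.array([.6119,.162,.0979])-.0101*yv+.0592*up+.011*n
cb=np.array([.6143,.1911,.1051])-.0367*yv+.052*up+.011*n
print('spare',ca.round(4),cb.round(4))
st=env.get_state(); print(np.array(st['eef_rot']).round(3),st['ee_pos'])
C=(ca+cb)/2; z=-up
R0=np.array(st['eef_rot']).reshape(3,3); y=yv*np.sign(yv@R0[:,1]); Rg=np.c_[np.cross(y,z),y,z]
np.savez('plan.npz',C=C,Rg=Rg,n=n,yv=yv,up=up)
g=C+.004*n-.155*z; print('grasp tcp',g.round(4),Rg.round(3).tolist())
print('pre (130 back)',rel(g-.13*z,Rg),'grasp',rel(g,Rg))
E
```

```text
scene table z 0.0006 maxz 1.1854Traceback (most recent call last):
  File "<stdin>", line 7, in <module>
cv2.error: OpenCV(4.12.0) /io/opencv/modules/imgproc/src/convhull.cpp:143: error: (-215:Assertion failed) total >= 0 && (depth == CV_32F || depth == CV_32S) in function 'convexHull'
```

```bash
python3 - <<'E'
from h import *
bx={'scene':(slice(150,240),slice(190,240)),'side':(slice(148,202),slice(242,320))}
for n in bx:
    c=load(n); P=cloud(c)[bx[n]].reshape(-1,3)
    P=P[P[:,2]<.1]
    k=(P[:,2]>.012)
    print(n,'table z',np.median(P[~k][:,2]).round(4),'maxz',P[:,2].max().round(4))
    X=np.ascontiguousarray(P[k][:,:2].astype(np.float32)).reshape(-1,1,2); r=cv2.minAreaRect(X); print(' rect',r)
    T=P[P[:,2]>.060]
    v=np.linalg.svd(T[:,:2]-T[:,:2].mean(0))[2][0]; v*=np.sign(v[0]); o=T[:,:2].mean(0); w=np.array([-v[1],v[0]])
    s=(T[:,:2]-o)@v; print(' yaw',np.degrees(np.arctan2(v[1],v[0])).round(2),o.round(4))
    ss=np.sort(s); g=np.split(ss,np.where(np.diff(ss)>.008)[0]+1)
    for q in g:
        t=T[(s>=q[0])&(s<=q[-1])]; print('  grp',len(q),q[0].round(4),q[-1].round(4),'mid',(o+v*(q[0]+q[-1])/2).round(4),'w med',np.median((t[:,:2]-o)@w).round(4),t[:,2].max().round(4))
yaw=np.radians(-16.3); n=np.array([np.cos(yaw)*np.cos(np.radians(40)),np.sin(yaw)*np.cos(np.radians(40)),np.sin(np.radians(40))])
yv=np.array([-np.sin(yaw),np.cos(yaw),0]); up=np.cross(n,yv)
ca=np.array([.6119,.162,.0979])-.0101*yv+.0592*up+.011*n
cb=np.array([.6143,.1911,.1051])-.0367*yv+.052*up+.011*n
print('spare',ca.round(4),cb.round(4))
st=env.get_state(); R0=np.array(st['eef_rot']).reshape(3,3); print(R0.round(3),st['ee_pos'])
C=(ca+cb)/2; z=-up
y=yv*np.sign(yv@R0[:,1]); Rg=np.c_[np.cross(y,z),y,z]
np.savez('plan.npz',C=C,Rg=Rg,n=n,yv=yv,up=up)
g=C+.004*n-.155*z; print('grasp tcp',g.round(4),Rg.round(3).tolist())
print('pre (110 back)',rel(g-.11*z,Rg),'grasp',rel(g,Rg))
E
```

```text
scene table z 0.0007 maxz 0.0793
 rect ((0.5276376605033875, -0.19915106892585754), (0.06310724467039108, 0.22093059122562408), 69.37202453613281)
 yaw -20.26 [ 0.5232 -0.1965]
  grp 105 -0.084 -0.0578 mid [ 0.4567 -0.172 ] w med 0.0007 0.0793
  grp 109 -0.0338 -0.0067 mid [ 0.5042 -0.1895] w med 0.0012 0.0791
  grp 115 0.0658 0.0914 mid [ 0.5969 -0.2237] w med 0.0001 0.0784
side table z 0.0015 maxz 0.0799
 rect ((0.5276730060577393, -0.19622564315795898), (0.06306707859039307, 0.2220066338777542), 69.43413543701172)
 yaw -20.39 [ 0.5181 -0.1873]
  grp 114 -0.0748 -0.0526 mid [ 0.4584 -0.1651] w med 0.0021 0.0799
  grp 111 -0.0251 -0.0025 mid [ 0.5051 -0.1825] w med 0.0019 0.0796
  grp 106 0.075 0.0983 mid [ 0.5993 -0.2175] w med 0.002 0.0788
spare [0.5806 0.1606 0.1503] [0.58   0.1629 0.152 ]
[[-0.965  0.263 -0.001]
 [ 0.263  0.965 -0.001]
 [ 0.    -0.002 -1.   ]] [0.15096983 0.5546536  0.40393951]
grasp tcp [0.4876 0.1889 0.2725] [[-0.735, 0.281, 0.617], [0.215, 0.96, -0.18], [-0.643, 0.0, -0.766]]
pre (110 back) (array([-350.2, -263.1,   47.6]), array([  0.29, -40.01,   1.06])) grasp (array([-420.9, -264.3,  131.8]), array([  0.29, -40.01,   1.06]))
```

Emit:
{"method": "move_arm", "body": {
  "rows": [-0.03,-0.022,0.004,0,-4,0,-0.06,-0.045,0.008,0,-8,0.2,-0.09,-0.068,0.012,0,-12,0.3,-0.12,-0.09,0.016,0.1,-16,0.4,-0.15,-0.113,0.02,0.1,-20,0.5],
  "jaw": -1
}}

```text
time_s: 0.52
ee_pos: [0.2667, 0.405, 0.3843]
eef_rot: [[-0.904, 0.27, 0.332], [0.254, 0.963, -0.094], [-0.345, -0.001, -0.939]]
wrist_force: [0.5, -0.1, 0.9]
gripper_width: 0.0853
gripper_force: 0.0
```

```bash
cat > pre.py <<'E'
from h import *
p=np.load('plan.npz'); g=p['C']+.005*p['n']+.155*p['up']
print(rel(g+.11*p['up'],p['Rg']),rel(g,p['Rg']))
E
python3 pre.py
```

```text
(array([-179.5, -147.6,   94.8]), array([  0.27, -19.82,   0.55])) (array([-216.8, -148.3,  198.3]), array([  0.27, -19.82,   0.55]))
```

Emit:
{"method": "move_arm", "body": {
  "rows": [-0.025,-0.021,0.013,0,-3,0,-0.05,-0.041,0.026,0,-6,0.2,-0.075,-0.062,0.04,0.1,-9,0.3,-0.1,-0.083,0.053,0.1,-12,0.3,-0.125,-0.103,0.066,0.2,-15,0.4]
}}

```text
time_s: 0.93
ee_pos: [0.3732, 0.2677, 0.3651]
eef_rot: [[-0.786, 0.278, 0.552], [0.227, 0.96, -0.161], [-0.575, -0.001, -0.818]]
wrist_force: [1.1, 0.2, -0.4]
gripper_width: 0.0852
gripper_force: 0.0
```

```bash
python3 pre.py
```

```text
(array([-46.2, -43.7,  41.9]), array([ 0.06, -4.9 ,  0.13])) (array([-55.6, -43.8, 151.5]), array([ 0.06, -4.9 ,  0.13]))
```

Emit:
{"method": "move_arm", "body": {
  "rows": [-0.015,-0.015,0.014,0,-1.7,0,-0.031,-0.029,0.028,0,-3.4,0.1,-0.046,-0.0437,0.042,0.06,-4.9,0.13,-0.0462,-0.0437,0.042,0.06,-4.9,0.13,-0.0462,-0.0437,0.042,0.06,-4.9,0.13]
}}

```text
time_s: 1.35
ee_pos: [0.4204, 0.2089, 0.3569]
eef_rot: [[-0.736, 0.284, 0.614], [0.218, 0.959, -0.182], [-0.64, -0.0, -0.768]]
wrist_force: [0.2, -0.0, -0.0]
gripper_width: 0.0857
gripper_force: 0.0
```

```bash
python3 pre.py; python3 -c "
from h import *
c=cap('wrist'); save(c['image'],'w1.png',1.5)
a=cap('side');p=np.load('plan.npz')
for n,c in(('wrist',c),('side',a)):
  P=cloud(c).reshape(-1,3); d=P-p['C']; h=d@p['n']; s=d@p['yv'];t=d@p['up']
  k=(abs(h-.011)<.003)&(np.hypot(s,t)<.036)&(np.hypot(s,t)>.015); print(n,k.sum(),np.percentile(s[k],[1,99]),np.percentile(t[k],[1,99]),np.median(h[k]))
  k=(abs(h+.011)<.006)&(abs(s)<.08)&(abs(s)>.045)&(abs(t)<.025); print(' face h',np.median(h[k]),k.sum())
"
```

```text
(array([-0.4, -0.4, -0.2]), array([-0.12, -0.18, -0.13])) (array([ -0.8,  -0.2, 109.8]), array([-0.12, -0.18, -0.13]))
wrist 139 [-0.02743601  0.02628207] [0.00801207 0.02823629] 0.009067321007060687
 face h nan 0
side 143 [-0.02685881  0.0292033 ] [-0.02808097  0.02919516] 0.010899058148998834
 face h -0.010544194671831986 236
  return _methods._mean(a, axis=axis, dtype=dtype,
  ret = ret.dtype.type(ret / rcount)
```

View pics/w1.png

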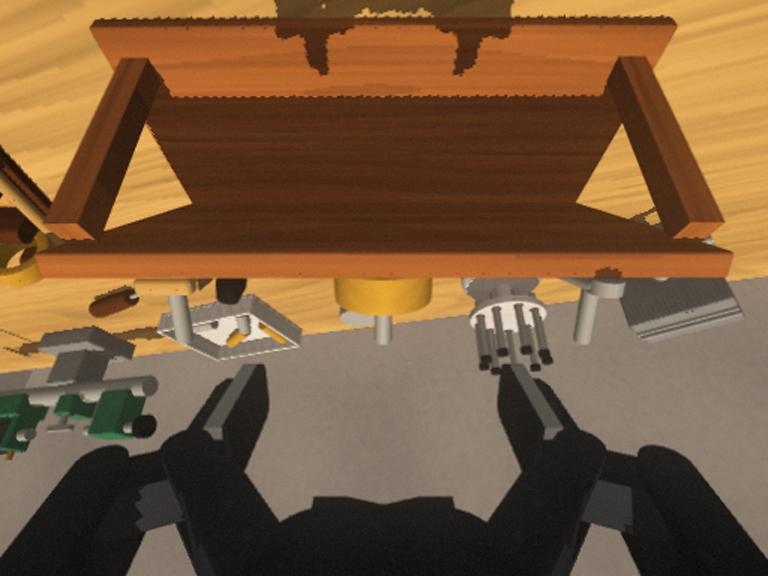

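The wrist view shows the spare's rim centred between the fingers (about (383,293)), so I'll slide down the face.

Emit:
{"method": "move_arm", "body": {
  "rows": [0,0,0.022,0,0,0,0,0,0.044,0,0,0,0,0,0.066,0,0,0,0,0,0.084,0,0,0,-0.0005,0,0.095,0,0,0]
}}

```text
time_s: 1.87
ee_pos: [0.4793, 0.1937, 0.2835]
eef_rot: [[-0.738, 0.28, 0.615], [0.215, 0.96, -0.179], [-0.64, -0.0, -0.768]]
wrist_force: [0.2, 0.1, -0.2]
gripper_width: 0.085
gripper_force: 0.0
```

Emit:
{"method": "move_arm", "body": {
  "rows": [0,0,0.008,0,0,0,0,0,0.015,0,0,0,0,0,0.018,0,0,0,0,0,0.018,0,0,0,0,0,0.018,0,0,0]
}}

```text
time_s: 2.28
ee_pos: [0.4901, 0.1899, 0.2715]
eef_rot: [[-0.736, 0.281, 0.616], [0.216, 0.96, -0.179], [-0.642, 0.001, -0.767]]
wrist_force: [-0.5, 0.6, 0.0]
gripper_width: 0.0853
gripper_force: 0.0
```

Emit:
{"method": "move_arm", "body": {
  "rows": [0,0,0,0,0,0,0,0,0,0,0,0,0,0,0,0,0,0,0,0,0,0,0,0,0,0,0,0,0,0],
  "jaw": 1,
  "force": 80
}}

```text
time_s: 2.7
ee_pos: [0.4894, 0.1896, 0.2723]
eef_rot: [[-0.735, 0.281, 0.617], [0.216, 0.96, -0.18], [-0.642, 0.001, -0.766]]
wrist_force: [-7.2, 0.6, 6.6]
gripper_width: 0.0584
gripper_force: 83.0
```

```bash
python3 pre.py; python3 -c "
from h import *
print(env.get_state())
c=cap('side'); save(c['image'][150:330,120:320],'g1.png',3)"
```

```text
(array([ 1.000e-01, -1.100e+00, -1.111e+02]), array([ 0.02, -0.02, -0.05])) (array([ 0. , -1.2, -1.1]), array([ 0.02, -0.02, -0.05]))
{'time_s': 2.7, 'joint_positions': array([ 0.38176659,  0.252243  ,  2.05600851, -1.05036781,  0.47496962,
       -0.02949703]), 'dq': array([-0.00034121,  0.00100172, -0.00189778,  0.00120299,  0.00047085,
        0.00010165]), 'tau': array([ -1.47450596, -30.9565115 , -20.09272456,  -1.68150812,
        -0.57242157,   0.06905175]), 'ee_pos': array([0.48941766, 0.18956265, 0.27227738]), 'eef_rot': array([[-7.35250022e-01,  2.81044931e-01,  6.16782905e-01],
       [ 2.15897843e-01,  9.59694219e-01, -1.79930897e-01],
       [-6.42491655e-01,  8.67902966e-04, -7.66292190e-01]]), 'wrist_force': array([-7.24615235,  0.5962347 ,  6.62209968]), 'wrist_torque': array([-0.08643904,  0.46438103, -0.06034819]), 'gripper_force': 83.0326421186328, 'gripper_width': 0.05842705634885067}
```

View pics/g1.png

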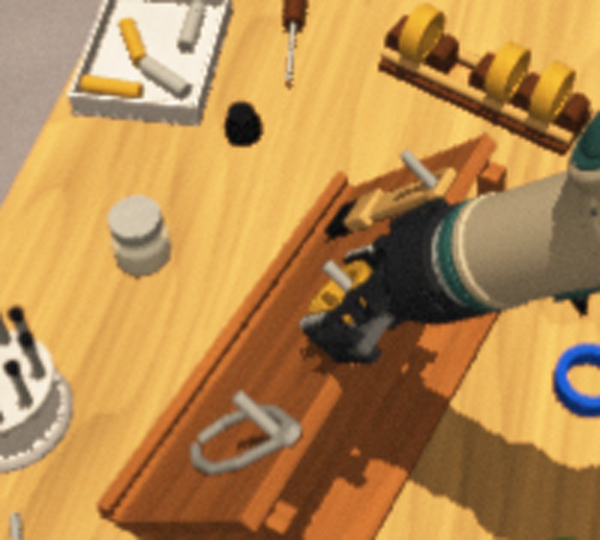

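Emit:
{"method": "move_arm", "body": {
  "rows": [0,0,-0.005,0,0,0,0,0,-0.01,0,0,0,0,0,-0.013,0,0,0,-0.006,0,-0.013,0,0,0,-0.015,0,-0.013,0,0,0]
}}

```text
time_s: 3.17
ee_pos: [0.4916, 0.1886, 0.2896]
eef_rot: [[-0.739, 0.281, 0.613], [0.216, 0.96, -0.18], [-0.639, -0.001, -0.77]]
wrist_force: [-0.7, -0.6, -3.9]
gripper_width: 0.058
gripper_force: 87.1
```

Emit:
{"method": "move_arm", "body": {
  "rows": [-0.012,0,0,0,0,0,-0.024,0,0,0,0,0,-0.036,0,0,0,0,0,-0.05,0,0,0,0,0,-0.06,0,0,0,0,0]
}}

```text
time_s: 3.58
ee_pos: [0.5371, 0.1756, 0.329]
eef_rot: [[-0.737, 0.282, 0.614], [0.217, 0.959, -0.18], [-0.64, 0.0, -0.769]]
wrist_force: [0.7, 0.5, -3.7]
gripper_width: 0.0581
gripper_force: 87.1
```

```bash
cat > pl.py <<'E'
from h import *
st=env.get_state(); print(st['gripper_width'],st['gripper_force'],st['wrist_force'])
yaw=np.radians(-20.3); v=np.array([np.cos(yaw),np.sin(yaw),0]); w=np.array([-v[1],v[0],0])
Rp=np.c_[-v,w,[0,0,-1]]
seat=np.array([.551,-.206,.046])
tcp=seat+[0,0,.155]-.005*v
for h in(.18,.1,.0): print(h,rel(tcp+[0,0,h],Rp))
E
python3 pl.py
```

```text
0.05814880606070272 87.13268824853003 [ 0.73773763  0.52300077 -3.74795701]
0.18 (array([-122.4, -361.8,   34.1]), array([ 1.38, 39.75,  3.76]))
0.1 (array([ -71.2, -361.9,   95.5]), array([ 1.38, 39.75,  3.76]))
0.0 (array([  -7.2, -361.9,  172.4]), array([ 1.38, 39.75,  3.76]))
```

Emit:
{"method": "move_arm", "body": {
  "rows": [-0.012,0,-0.014,0,0,0,-0.024,0,-0.028,0,0,0,-0.036,-0.015,-0.042,0,0,0,-0.045,-0.04,-0.05,0,4,0.4,-0.05,-0.07,-0.054,0.2,10,1]
}}

```text
time_s: 4.0
ee_pos: [0.5201, 0.1091, 0.4032]
eef_rot: [[-0.829, 0.292, 0.478], [0.258, 0.956, -0.138], [-0.497, 0.009, -0.868]]
wrist_force: [0.5, -3.1, -4.4]
gripper_width: 0.058
gripper_force: 87.0
```

```bash
sed -i 's/-.005\*v/+.005*v/; s/(.18,.1,.0)/(.22,.1,.0)/' pl.py; python3 pl.py
```

```text
0.05802431791864964 86.99475861154497 [ 0.50685755 -3.1375969  -4.36843362]
0.22 (array([-119.9, -292.5,   45.3]), array([ 1.35, 29.79,  3.11]))
0.1 (array([ -60.3, -293.5,  149.4]), array([ 1.35, 29.79,  3.11]))
0.0 (array([ -10.6, -294.4,  236.2]), array([ 1.35, 29.79,  3.11]))
```

Emit:
{"method": "move_arm", "body": {
  "rows": [-0.013,-0.033,0.005,0.1,3.3,0.3,-0.026,-0.065,0.01,0.3,6.6,0.7,-0.04,-0.098,0.015,0.4,10,1,-0.053,-0.13,0.02,0.6,13,1.4,-0.067,-0.163,0.025,0.7,16.5,1.7]
}}

```text
time_s: 4.42
ee_pos: [0.5391, -0.0695, 0.4126]
eef_rot: [[-0.92, 0.327, 0.218], [0.32, 0.945, -0.067], [-0.228, 0.008, -0.974]]
wrist_force: [-0.4, -0.8, -4.5]
gripper_width: 0.0581
gripper_force: 87.0
```

```bash
python3 pl.py
```

```text
0.05806895766754372 87.03693098388612 [-0.36425713 -0.789866   -4.49560983]
0.22 (array([ -61.4, -125.2,    4.8]), array([ 0.61, 13.19,  1.17]))
0.1 (array([ -34. , -126.2,  121.6]), array([ 0.61, 13.19,  1.17]))
0.0 (array([ -11.1, -127. ,  218.9]), array([ 0.61, 13.19,  1.17]))
```

Emit:
{"method": "move_arm", "body": {
  "rows": [-0.016,-0.032,0.001,0.2,3.5,0.3,-0.032,-0.064,0.002,0.3,7,0.6,-0.046,-0.094,0.004,0.5,10.5,1,-0.057,-0.116,0.005,0.6,12.5,1.1,-0.0614,-0.1252,0.005,0.6,13.2,1.2]
}}

```text
time_s: 4.83
ee_pos: [0.5574, -0.2103, 0.4206]
eef_rot: [[-0.937, 0.35, 0.002], [0.35, 0.937, -0.003], [-0.003, -0.002, -1.0]]
wrist_force: [0.4, -0.6, -4.9]
gripper_width: 0.0582
gripper_force: 87.1
```

```bash
python3 pl.py
```

```text
0.05817313853828918 87.10542359389365 [ 0.35842418 -0.55628287 -4.86348779]
0.22 (array([ 2.5,  1.8, -0.5]), array([-0.13,  0.17, -0.21]))
0.1 (array([  2.8,   2.1, 119.5]), array([-0.13,  0.17, -0.21]))
0.0 (array([  3.1,   2.3, 219.5]), array([-0.13,  0.17, -0.21]))
```

Emit:
{"method": "move_arm", "body": {
  "rows": [0.001,0.0005,0.033,0,0.1,0,0.0025,0.0018,0.066,-0.1,0.2,-0.2,0.0025,0.0018,0.1,-0.1,0.2,-0.2,0.0025,0.0018,0.13,-0.1,0.2,-0.2,0.0025,0.0018,0.15,-0.1,0.2,-0.2]
}}

```text
time_s: 5.25
ee_pos: [0.5544, -0.2029, 0.2682]
eef_rot: [[-0.939, 0.344, -0.003], [0.344, 0.939, 0.004], [0.004, 0.003, -1.0]]
wrist_force: [-0.2, -0.1, -4.4]
gripper_width: 0.058
gripper_force: 87.1
```

```bash
python3 pl.py; python3 - <<'E'
from h import *
a=cap('scene');b=cap('side')
i1=cv2.resize(a['image'][145:245,180:260],None,fx=4.5,fy=4.5,interpolation=cv2.INTER_CUBIC)
i2=cv2.resize(b['image'][90:215,240:330],None,fx=3.6,fy=3.6,interpolation=cv2.INTER_CUBIC)
save(np.hstack([i1,i2]),'p1.png')
yaw=np.radians(-20.3); v=np.array([np.cos(yaw),np.sin(yaw),0]); w=np.array([-v[1],v[0],0])
for n,c in(('scene',a),('side',b)):
    P=cloud(c).reshape(-1,3); hsv=cv2.cvtColor(c['image'],cv2.COLOR_RGB2HSV).reshape(-1,3)
    d=P-[.5277,-.1977,0]; s=d@v; t=d@w
    br=(hsv[:,0]>15)&(hsv[:,0]<30)&(hsv[:,1]>150)
    for nm,lo,hi,zl,zh in(('r0',-.1,-.05,.06,.085),('r1',-.05,0,.06,.085),('spare',0,.055,.085,.15),('r3',.05,.1,.06,.085)):
        k=br&(s>lo)&(s<hi)&(abs(t)<.045)&(P[:,2]>zl)&(P[:,2]<zh)
        if k.sum()>5: print(n,nm,k.sum(),'s',np.percentile(s[k],[2,98]).round(4),'t',np.percentile(t[k],[2,98]).round(4),'z',np.percentile(P[k][:,2],[2,98]).round(4))
E
```

```text
0.05799478829429356 87.07783112302423 [-0.19883318 -0.12287709 -4.43662829]
0.22 (array([  -2.3,   -3.7, -152.8]), array([ 0.15, -0.23,  0.18]))
0.1 (array([ -2.7,  -4. , -32.8]), array([ 0.15, -0.23,  0.18]))
0.0 (array([-3.1, -4.2, 67.2]), array([ 0.15, -0.23,  0.18]))
scene r0 55 s [-0.0858 -0.0622] t [-0.002   0.0239] z [0.0618 0.0778]
scene spare 178 s [0.0132 0.0355] t [-0.027   0.0284] z [0.0884 0.1445]
scene r3 115 s [0.0652 0.0863] t [-0.0255  0.0229] z [0.0607 0.0787]
side r0 111 s [-0.0871 -0.066 ] t [-0.0203  0.0245] z [0.0606 0.0771]
side r1 110 s [-0.037  -0.0158] t [-0.018   0.0249] z [0.0607 0.0782]
side spare 164 s [0.0067 0.021 ] t [-0.0224  0.0341] z [0.0896 0.141 ]
side r3 72 s [0.0628 0.0834] t [-0.0038  0.0252] z [0.0609 0.0789]
```

View pics/p1.png

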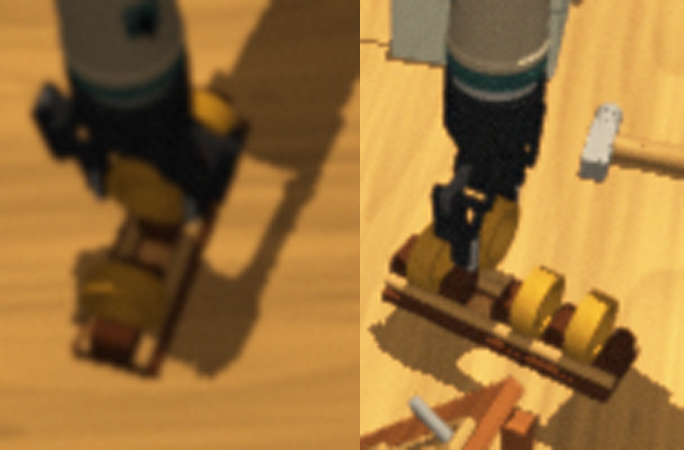

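The pictures show the spare over the empty slot, between ring 3 and the first two rings, with its axis parallel to theirs. I'll re-read the settled pose.

```bash
python3 pl.py
```

```text
0.05780769005754268 87.4837217386812 [-0.82441888 -0.50904172 -3.91035983]
0.22 (array([  -2. ,   -3.6, -153.5]), array([ 0.17, -0.49,  0.18]))
0.1 (array([ -3.1,  -4. , -33.5]), array([ 0.17, -0.49,  0.18]))
0.0 (array([-3.9, -4.3, 66.4]), array([ 0.17, -0.49,  0.18]))
```

Emit:
{"method": "move_arm", "body": {
  "rows": [-0.001,-0.0015,0.008,0,0,0,-0.002,-0.003,0.016,0.1,-0.2,0.1,-0.002,-0.003,0.026,0.1,-0.2,0.1,-0.002,-0.003,0.034,0.1,-0.2,0.1,-0.002,-0.003,0.038,0.1,-0.2,0.1]
}}

```text
time_s: 5.77
ee_pos: [0.5567, -0.208, 0.2331]
eef_rot: [[-0.938, 0.346, 0.004], [0.346, 0.938, -0.002], [-0.005, -0.001, -1.0]]
wrist_force: [0.4, -0.0, -4.6]
gripper_width: 0.0578
gripper_force: 87.5
```

```bash
python3 pl.py
```

```text
0.057767493994097995 87.479068916291 [ 0.42930473 -0.03526056 -4.57316953]
0.22 (array([ 1.000e-01, -2.000e-01, -1.879e+02]), array([-0.04,  0.27,  0.04]))
0.1 (array([  0.7,  -0.1, -67.9]), array([-0.04,  0.27,  0.04]))
0.0 (array([ 1.2, -0. , 32.1]), array([-0.04,  0.27,  0.04]))
```

Well aligned, so I'll lower slowly.

Emit:
{"method": "move_arm", "body": {
  "rows": [0,0,0.005,0,0,0,0,0,0.01,0,0,0,0,0,0.015,0,0,0,0,0,0.019,0,0,0,0,0,0.022,0,0,0]
}}

```text
time_s: 6.18
ee_pos: [0.557, -0.2082, 0.2114]
eef_rot: [[-0.938, 0.346, 0.005], [0.346, 0.938, -0.003], [-0.005, -0.001, -1.0]]
wrist_force: [-0.2, -0.9, -3.4]
gripper_width: 0.0579
gripper_force: 87.5
```

```bash
python3 pl.py
```

```text
0.05786246070166912 87.4980169069022 [-0.203206   -0.8520884  -3.35510432]
0.22 (array([ 3.000e-01, -2.000e-01, -2.096e+02]), array([-0.05,  0.3 ,  0.05]))
0.1 (array([  1. ,  -0.1, -89.6]), array([-0.05,  0.3 ,  0.05]))
0.0 (array([ 1.5,  0. , 10.4]), array([-0.05,  0.3 ,  0.05]))
```

Emit:
{"method": "move_arm", "body": {
  "rows": [0,0,0.003,0,0,0,0,0,0.006,0,0,0,0,0,0.008,0,0,0,0,0,0.009,0,0,0,0,0,0.009,0,0,0]
}}

```text
time_s: 6.6
ee_pos: [0.5571, -0.2083, 0.2029]
eef_rot: [[-0.938, 0.346, 0.005], [0.346, 0.938, -0.003], [-0.006, -0.001, -1.0]]
wrist_force: [0.3, -0.8, -4.3]
gripper_width: 0.0578
gripper_force: 87.5
```

Emit:
{"method": "move_arm", "body": {
  "rows": [0,0,0.0005,0,0,0,0,0,0.001,0,0,0,0,0,0.0015,0,0,0,0,0,0.002,0,0,0,0,0,0.002,0,0,0]
}}

```text
time_s: 7.02
ee_pos: [0.5573, -0.2086, 0.2023]
eef_rot: [[-0.938, 0.346, 0.006], [0.346, 0.938, -0.004], [-0.007, -0.002, -1.0]]
wrist_force: [-1.5, -0.9, 6.1]
gripper_width: 0.058
gripper_force: 88.3
```

```bash
python3 pl.py; python3 - <<'E'
from h import *
b=cap('side'); save(b['image'][110:215,240:330],'p2.png',5)
E
```

```text
0.05802185213943306 88.30050978809595 [-1.5221975  -0.89519077  6.11529803]
0.22 (array([ 2.000e-01, -1.000e-01, -2.187e+02]), array([-0.09,  0.42,  0.06]))
0.1 (array([  1.1,   0.1, -98.7]), array([-0.09,  0.42,  0.06]))
0.0 (array([1.8, 0.2, 1.3]), array([-0.09,  0.42,  0.06]))
```

View pics/p2.png

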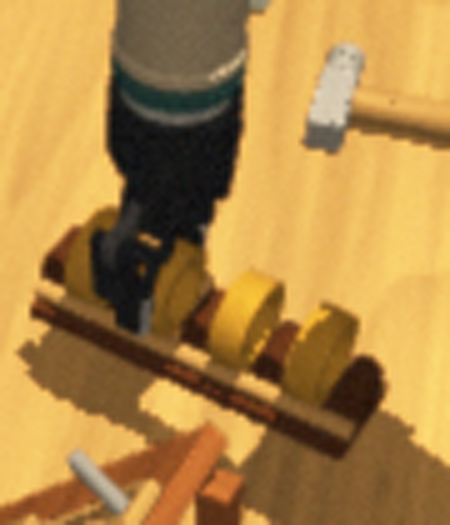

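The ring is down at the rails: the wrist force swung to +6 N at seat height, and in the picture it sits level with the others. Releasing.

Emit:
{"method": "move_arm", "body": {
  "rows": [0,0,0,0,0,0,0,0,0,0,0,0,0,0,0,0,0,0,0,0,0,0,0,0,0,0,0,0,0,0],
  "jaw": -1
}}

```text
time_s: 7.48
ee_pos: [0.5572, -0.2083, 0.2008]
eef_rot: [[-0.938, 0.346, 0.005], [0.346, 0.938, -0.003], [-0.006, -0.001, -1.0]]
wrist_force: [0.2, -0.2, -0.3]
gripper_width: 0.0854
gripper_force: 0.0
```

Emit:
{"method": "move_arm", "body": {
  "rows": [0,0,-0.005,0,0,0,0,0,-0.015,0,0,0,0,0,-0.03,0,0,0,0,0,-0.05,0,0,0,0,0,-0.075,0,0,0]
}}

```text
time_s: 7.9
ee_pos: [0.5563, -0.2079, 0.2763]
eef_rot: [[-0.938, 0.346, 0.003], [0.346, 0.938, -0.002], [-0.003, -0.001, -1.0]]
wrist_force: [-0.0, -0.4, -0.2]
gripper_width: 0.0854
gripper_force: 0.0
```

Emit:
{"method": "move_arm", "body": {
  "rows": [0,0,-0.03,0,0,0,0,0,-0.06,0,0,0,0,0,-0.09,0,0,0,0,0,-0.11,0,0,0,0,0,-0.11,0,0,0]
}}

```text
time_s: 8.32
ee_pos: [0.5571, -0.2081, 0.3925]
eef_rot: [[-0.938, 0.346, 0.015], [0.346, 0.938, -0.008], [-0.017, -0.002, -1.0]]
wrist_force: [1.0, -0.8, 0.9]
gripper_width: 0.0855
gripper_force: 0.0
```

```bash
python3 - <<'E'
from h import *
a=cap('scene');b=cap('side')
i1=cv2.resize(a['image'][145:245,180:260],None,fx=4.5,fy=4.5,interpolation=cv2.INTER_CUBIC)
i2=cv2.resize(b['image'][90:215,240:330],None,fx=3.6,fy=3.6,interpolation=cv2.INTER_CUBIC)
save(np.hstack([i1,i2]),'f1.png')
yaw=np.radians(-20.3); v=np.array([np.cos(yaw),np.sin(yaw),0]); w=np.array([-v[1],v[0],0])
for n,c in(('scene',a),('side',b)):
    P=cloud(c).reshape(-1,3); d=P-[.5277,-.1977,0]; s=d@v; t=d@w
    for lo in(-.1,-.05,0,.05):
        k=(s>lo)&(s<lo+.05)&(abs(t)<.045)&(P[:,2]>.06)&(P[:,2]<.1)
        if k.sum()>5: print(n,k.sum(),'s',np.percentile(s[k],[2,98]).round(4),'z',P[k][:,2].max().round(4))
print(env.get_state()['time_s'])
E
```

```text
scene 49 s [-0.0825 -0.0635] z 0.0777
scene 110 s [-0.0353 -0.0139] z 0.0824
scene 118 s [0.0167 0.0397] z 0.0778
scene 115 s [0.0645 0.0855] z 0.0797
side 112 s [-0.0869 -0.0662] z 0.0791
side 108 s [-0.0372 -0.0156] z 0.08
side 104 s [0.0161 0.037 ] z 0.0794
side 104 s [0.0624 0.0837] z 0.0791
8.4167
```

View pics/f1.png

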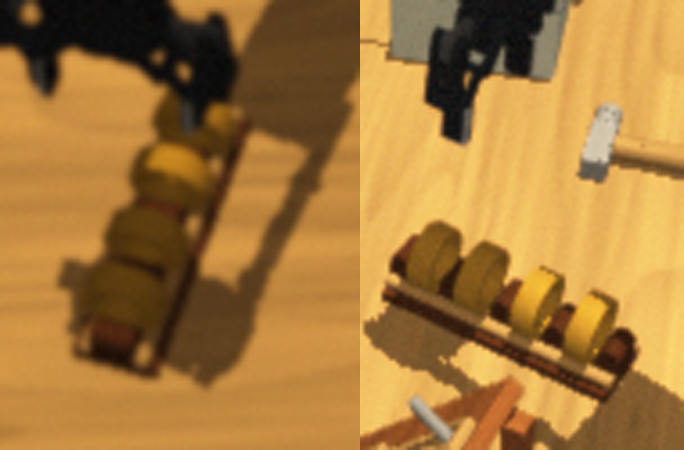

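All four rings stand at equal height in the rack and the gripper is clear, so I'm handing in.

```bash
python3 -c "
from bench import workorder
print(workorder.finish_job())"
```

```text
the job is handed in; nothing more can be done
None
```

The spare ring is in the rack's empty slot, down on edge and level with the other three rings; I let go of it, moved the gripper clear and handed the job in after about 8.4 s of the 38 s allowed (no verdict came back).

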